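# Take a hot casserole lid off with the latching lid lifter

### The job

The casserole is hot, so take its lid off with the lid lifter that hangs in the wooden stand: slip the hook under the lid's loop, pushing gently so that the loop opens the sprung latch, and draw it up until the latch snaps shut over the loop. Lift the lid clear, set it down gently and flat in the middle of the cork trivet, and let go of the lifter with its hook still latched on the loop. Touch the lid with nothing but the lifter, never press or push hard on it, and leave the pot, the white cup, the pepper mill and the two spice jars where they are.

Things in the scene. Friction and masses are not known exactly. Their poses are not given: they have to be found in the camera images.
- lifter: Lid lifter, loose, 0.18 kg. Origin: middle of its steel collar's underside (26 x 34 mm), on the grip's axis; z up the grip, x to the side where the hook's mouth opens. An 8 mm rod below ends in an upturned J hook in the xz plane. A thumbscrew clamps the rod at its last length: the hook's lowest point is 60 to 104 mm under the origin, new each time, not measured; it holds firm.
- lifter_grip (a point): Middle of the lifter's dark wooden grip, 40 mm above the lifter's origin, same axes: the place to hold it. The grip is 22 (x) by 26 (y) mm, from 19 to 74 mm above the origin. Below it a round steel ferrule, 21 mm across, with a brass thumbscrew on its +y side that reaches y = 23 mm, 6 to 17 mm above the origin.
- latch (a joint): Brass spring latch that shuts the mouth, 0 shut, 0.5 rad folded in; the loop opens it with 2 to 5 N; it shuts when the loop sinks under its tip into the throat. Hook: shank at lifter x -16 to -8 mm, nose 9 to 17 mm; heights over its lowest point: its blunt nose top 22, latch pivot (on the shank) 42, throat floor 8 mm. Throat 17 mm wide. 47 mm up the rod bends back to the grip's axis.
- lifter_stand: Wooden block, fixed, 84 x 62 mm at the foot, 120 mm high, with an open well 46 (x) by 24 (y) mm, 110 mm deep; the lifter's collar rests on its top, the hook hangs in the well. Origin: middle of its underside, z up. To free the hook raise the lifter by 110 mm.
- lid: Dark teal enamelled lid, loose, 144 mm across, 0.5 to 0.85 kg, lying on the pot; its 122 mm plug, 5 mm deep, has about 3 mm of play in the pot's mouth. Origin: middle of the plug's underside, z up. Flat top of 54 mm radius at z = 15 mm, on which the steel loop stands.
- lid_loop (a point): Middle of the loop's level bar, 43 mm above the lid's origin, same axes. The loop is bent from 7 mm round rod: its bar runs along the lid's y axis, straight for 54 mm, 24.5 mm free between it and the flat top; the legs stand 37 mm to either side. The hook may go in from either side along the lid's x axis.
- pot: Dark teal enamelled casserole, loose, 2.2 kg, 140 mm across, rim 60 mm high, ears at its y sides to 89 mm from the middle. Origin: middle of its underside. The lid's origin sits 55 mm above it.
- trivet: Round cork trivet, fixed, 152 mm across, 10 mm thick. Origin: middle of its underside; on it the lid's origin is at height 10 mm.
- cup_white: White mug, 90 x 130 x 96 mm, bystander. Origin: middle of its underside.
- pepper_mill: Wooden pepper mill, 58 mm across, 160 mm high, bystander. Origin: middle of its underside.
- spice_red: Spice jar with a red cap, 45 mm across, 106 mm high, bystander. Origin: middle of its underside.
- spice_green: Spice jar with a green cap, 46 mm across, 106 mm high, bystander. Origin: middle of its underside.

How it is judged:
On the way, in this order (a step that is already met when the one before it is completed fails the run):
1. the lid's loop, in the hook's mouth, pushes the latch open while the lid is still on the pot (value of joint latch above 0.1 rad and contact force between lifter and lid above 0.5 N and horizontal distance between lid and pot below 0.01 m and z of lid in the frame of pot below 0.075 m), for 0.1 s.
2. the lid hangs from the lifter's hook clear above the pot, with the latch shut (value of joint latch below 0.1 rad and distance between lifter and lid below 0.14 m and z of lid in the frame of pot above 0.08 m and contact force between lifter and lid above 2 N and contact force between lid and pot below 0.1 N), for 0.3 s.
At the end, for the whole second after the job is handed in: The lid lies flat (within 0.08 rad) on the trivet, centred to 25 mm; the lifter, let go and at rest, is still on the lid's loop (collar within 140 mm of the lid's origin) with its latch shut (below 0.1 rad) (horizontal distance between lid and trivet below 0.025 m and z of lid in the frame of trivet between 0.006 and 0.016 m and angle between lid's own z axis and vertical below 0.08 rad and linear speed of lid below 0.02 m/s and linear speed of lifter below 0.05 m/s and value of joint latch below 0.1 rad and distance between lifter and lid below 0.14 m); the robot touches nothing.
It fails at once if the lifter presses or pushes on the lid with more than 18 N while the lid is on the pot (contact force between lifter and lid above 18 N and z of lid in the frame of pot below 0.075 m and horizontal distance between lid and pot below 0.03 m).
It fails at once if the gripper or arm touches the hot lid (contact force between any of the fingers, the arm and lid above 0.3 N).
It fails at once if the lid is dropped or slammed on the trivet (over 40 N) (contact force between lid and trivet above 40 N).
It fails at once if the pot is shifted by more than 15 mm (distance of pot from where it was at the start of the episode above 0.015 m).
It fails at once if the cup, the pepper mill or a spice jar is shifted by more than 15 mm or tipped (distance of any of cup_white, pepper_mill, spice_red, spice_green from where it was at the start of the episode above 0.015 m or angle between any of cup_white, pepper_mill, spice_red, spice_green's own z axis and vertical above 0.2 rad).
It also fails if it takes over 72 s, if anything falls off the work surface, if the arm or the gripper's body presses on something with over 40 N, if the wrist force passes 120 N, or if a joint passes its speed limit or range.

### The arm

A 6-joint arm with a two-finger parallel gripper is mounted at the origin on a cart in front of the work surface, level with it; the furniture and walls round the work are solid. World frame = base frame: x ahead of the robot, y to its left, z up, the work surface at z = 0. Lengths are in m, angles in rad, forces in N, time in s.
With the tool pointing down it reaches from about 0.2 to 0.875 m from the base axis. Payload 3.4 kg.
Tool frame: the origin (TCP) lies midway between the tips of the shut fingers; the grasp point (between the pads) lies arm.grip_point_offset behind it (arm.grip_point_offset is the distance from the TCP to the grasp point, in m); z points along the fingers, y is the line along which they close (so a half turn about z gives the same grasp; the last joint's range is limited). The gripper opens to 94 mm and grips with 3 to 60 N. Pads are 16 mm wide; open, the fingers measure 119 mm over their backs; the gripper's body (75 mm by 177 mm) begins 78 mm behind the grasp point.
Start: joints at [-1.467, 0.276, 1.505, -0, 1.361, -0.121], TCP at [0.128, -0.561, 0.17] pointing down, gripper open.
Joint ranges: [-2.89, 2.89], [-0.75, 2.08], [0.22, 2.7], [-1.18, 4.32], [0.11, 2.71], [-2.7, 2.7]. Speed limits (rad/s): [2.57, 2.57, 3.14, 3.14, 3.14, 3.14].

### API

Orientations are given as a unit quaternion [w, x, y, z].
In Python, from workcell import arm, viewer gives the robot as it stands. The module is installed in compiled form; this text tells all that it offers.
- The arm moves only by the shell command python3 -m jog 'ROWS' [FORCE]. ROWS is a JSON object whose one key "increments" holds a list of rows, each an object with "slide": the shift along the world's x, y, z in units of 60 mm (1.0 is 60 mm), a list of three; "twist": the turn, a rotation vector about the world's x, y, z in units of 6 degrees (1.0 is 6 degrees), a list of three; "grip": the opening, from 0 (shut) to 1 (fully open). In form: {"increments": [{"slide": [dx, dy, dz], "twist": [ax, ay, az], "grip": grip}, ...]}. A call has 1 to 20 rows; each row shifts and turns the commanded pose from where the row before left it; what a row does not reach is not made up. A row lasts 1/8 s, in which the tool goes at most 62.5 mm and 10.7 degrees, less where a joint would pass 70% of its speed; a pose out of reach is approached as far as the arm can. A call is refused whole if a number of a shift passes 1 or a number of a turn 1, either way. A call with a gripper value outside its range is refused whole. The fingers move at their own pace and stop on an object; FORCE is the grip in N (left out, the last holds). Time passes only in rows, so rows that do not move let the fingers close. It gives the time, the measured TCP pose, the force, the opening and the grip force at its end, in the units of the state.
- arm.state(): the state, without advancing time (a new reading comes with each control period).
- viewer.snapshot(name): name is "side" or "top"; returns (picture, depth): 420x560x3 uint8, red, green, blue; 420x560 float32, m along the optical axis (not along the pixel's ray), 0 where there is no reading.
- viewer.get_calibration(name): a dict with "camera_matrix" (3x3 intrinsics, pixels), "cam_to_world" (4x4, takes a point from camera to world coordinates). Camera axes: x right, y up, looking along -z (the intrinsics and any distortion apply to the point x, -y, -z); pixel columns grow to the right and rows downward; lengths in m; the calibration is good to about 2 mm. A picture is of the moment at which its call begins. get_calibration takes no time and is no camera call.
- arm.finish_job(): hands the job in; it is judged then, once.
The state is a dict: "time_s": time; "joint_positions": joint angles; "qd": joint speeds; "joint_efforts": joint torques, N m; "tool_pos": TCP position; "eef_rot": TCP orientation; "force": force on the tool from outside, world axes, zero at the start; "wrist_torque": the same for the moment, N m; "opening": finger opening in m; "gripper_force": force on a finger pad.
Only numpy, scipy, OpenCV 4.12 (cv2) and the standard library are available. Lean on these libraries where they do the work, as an engineer would, in place of code of your own. Each camera call takes 0.05 s, during which the arm holds its last target. There are 200 camera calls.

## Working session

There is one attempt and no reset: what is moved stays moved. The work goes in short steps, Python scripts to look and compute and a shell command to move; the robot and the scene stay as the last step left them, time stands still between calls to the robot, and variables do not carry over. Pictures are saved under pics/ and viewed, at most 10 in all, crops included, and the job is handed in when it is done.

```bash
mkdir -p pics
cat > h.py <<'E'
import numpy as np, cv2
from workcell import arm, viewer
def snap(n):
    p,d=viewer.snapshot(n); c=viewer.get_calibration(n)
    return p,d,np.array(c["camera_matrix"]),np.array(c["cam_to_world"])
def pts(d,K,T):
    v,u=np.mgrid[:d.shape[0],:d.shape[1]]
    P=np.stack([(u-K[0,2])/K[0,0]*d,-(v-K[1,2])/K[1,1]*d,-d],-1)
    return P@T[:3,:3].T+T[:3,3]
def proj(X,K,T):
    q=(np.array(X)-T[:3,3])@T[:3,:3]; return K[0,0]*q[0]/-q[2]+K[0,2], K[1,1]*q[1]/q[2]+K[1,2]
def save(n,p): cv2.imwrite("pics/"+n+".png",cv2.cvtColor(p,cv2.COLOR_RGB2BGR))
E
python3 - <<'E'
from h import *
for n in("top","side"):
    p,d,K,T=snap(n); save(n+"0",p); np.savez(n+"0",p=p,d=d,K=K,T=T); print(n,T.round(3),K.round(1).tolist(),(d==0).mean())
print(arm.grip_point_offset,arm.state())
E
```

```text
top [[ 0.011  0.995 -0.103  0.455]
 [-1.     0.011  0.001 -0.059]
 [ 0.002  0.103  0.995  0.959]
 [ 0.     0.     0.     1.   ]] [[396.1, 0.0, 279.6], [0.0, 396.1, 207.8], [0.0, 0.0, 1.0]] 0.003945578231292517
side [[ 0.998  0.026 -0.053  0.492]
 [-0.058  0.613 -0.788 -0.835]
 [ 0.012  0.789  0.614  0.728]
 [ 0.     0.     0.     1.   ]] [[424.0, 0.0, 286.0], [0.0, 424.0, 204.5], [0.0, 0.0, 1.0]] 0.00399234693877551
0.0188 {'time_s': 0.1, 'joint_positions': array([-1.46701429e+00,  2.76514660e-01,  1.50594251e+00,  5.28867858e-07,
        1.36069876e+00, -1.21002910e-01]), 'qd': array([ 3.77715233e-04, -4.03359339e-04, -2.12221204e-03, -8.43175484e-04,
       -2.08413799e-04,  2.59996321e-05]), 'joint_efforts': array([ 1.55628979e-03, -4.05454087e+01, -2.37780368e+01,  7.02703837e-02,
        2.98927375e-02, -4.98245890e-05]), 'tool_pos': array([ 0.12810329, -0.5600013 ,  0.16962654]), 'eef_rot': array([-7.81602331e-04,  9.93690315e-01,  1.12155909e-01,  6.98868963e-06]), 'force': array([ 0.55825576, -1.39018985, -0.41357682]), 'wrist_torque': array([ 4.89299395e-05, -6.15227894e-03, -1.79571687e-02]), 'gripper_force': 0.0, 'opening': 0.09409048227413434}
```

View pics/top0.png

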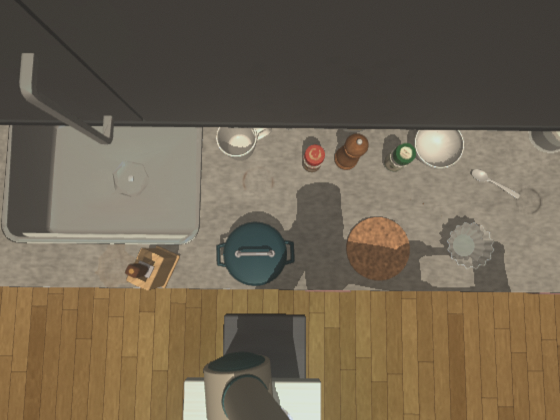

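View pics/side0.png

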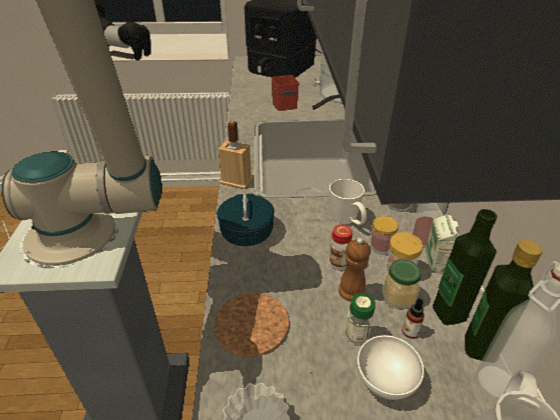

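The top view shows the lifter in its stand at about (150,270), yawed, the pot and lid at (255,253) with the loop bar at (235–273,253), and the trivet at (378,247). The jars and mill are at (315–405,150). The side view shows the stand at (235,160), the lid at (246,217) and the trivet at (252,323).

Run:
```python
from h import *
out=[]
for n,(x0,x1,y0,y1) in {"top":(110,200,235,305),"side":(200,275,105,240)}.items():
    f=np.load(n+"0.npz"); out.append(cv2.resize(f["p"][y0:y1,x0:x1],None,fx=4,fy=4,interpolation=cv2.INTER_CUBIC)[:,:400])
h=max(o.shape[0] for o in out); save("crop0",np.hstack([cv2.copyMakeBorder(o,0,h-o.shape[0],0,0,0) for o in out]))
for n in("top","side"):
    f=np.load(n+"0.npz"); p,d,K,T=[f[k] for k in "pdKT"]; P=pts(d,K,T); hsv=cv2.cvtColor(p,cv2.COLOR_RGB2HSV).astype(int)
    x,y,z=P[...,0],P[...,1],P[...,2]
    print(n,"table z",np.median(z[240:250,310:330]) if n=="top" else np.median(z[300:310,310:330]))
    # trivet
    m=(np.hypot(x-.38,y+.3)<.12)&(z>.006)&(z<.016)&(hsv[...,1]>70)
    c,r=cv2.minEnclosingCircle(P[m][:,:2].astype(np.float32)); print("trivet",m.sum(),c,r,np.median(z[m]))
    # lid top flat
    m=(np.abs(y)<.15)&(x>.2)&(x<.55)&(z>.064)&(z<.076)
    c,r=cv2.minEnclosingCircle(P[m][:,:2].astype(np.float32)); print("lid",m.sum(),c,r,np.median(z[m]))
    m=(np.abs(y)<.1)&(x>.2)&(x<.5)&(z>.088)&(z<.11)
    q=P[m]; b=cv2.minAreaRect(q[:,:2].astype(np.float32)); print("loop",m.sum(),b,q[:,2].max(),q.mean(0))
    # stand
    m=(y>.12)&(y<.4)&(x>.2)&(x<.5)&(z>.112)&(z<.124)
    q=P[m]; b=cv2.minAreaRect(q[:,:2].astype(np.float32)); print("standtop",m.sum(),b,cv2.boxPoints(b).round(3).tolist())
    m=(y>.12)&(y<.4)&(x>.2)&(x<.5)&(z>.13)
    q=P[m]; print("lifter",m.sum(),q.min(0),q.max(0)); m2=m&(z>.187); q=P[m2]; b=cv2.minAreaRect(q[:,:2].astype(np.float32)); print(m2.sum(),b,q.mean(0))
```

```text
top table z -0.00016674019333084988
trivet 2390 (0.46019741892814636, -0.2945902645587921) 0.07601127028465271 0.009943977019437056
lid 3034 (0.4455767869949341, -0.004411383997648954) 0.07157039642333984 0.06967336108513134
loop 117 ((0.3357320725917816, 0.01696062460541725), (0.10293253511190414, 0.23170922696590424), 86.27764129638672) 0.10983307538685017 [ 0.42379228 -0.00432677  0.10039002]
standtop 613 ((0.4109378457069397, 0.2224755883216858), (0.0545387826859951, 0.07669323682785034), 66.9999008178711) [[0.36500000953674316, 0.21199999749660492], [0.4359999895095825, 0.18199999630451202], [0.4569999873638153, 0.2329999953508377], [0.38600000739097595, 0.2630000114440918]]
lifter 267 [0.39789208 0.20743844 0.13084072] [0.42470275 0.24041239 0.19889375]
154 ((0.411449134349823, 0.22182223200798035), (0.025472020730376244, 0.022021226584911346), 63.86256790161133) [0.41131001 0.22081361 0.19351908]
side table z 0.0007932732736914971
trivet 2768 (0.4586048424243927, -0.29820093512535095) 0.07666917145252228 0.010717521183869705
lid 1542 (0.37398970127105713, -0.0003046886995434761) 0.145045205950737 0.07016492299815613
loop 142 ((0.3253254294395447, -0.01327298954129219), (0.2495306134223938, 0.06912633776664734), 0.03493520990014076) 0.10984867331892112 [ 0.32349076 -0.02292594  0.10025169]
standtop 258 ((0.4142049252986908, 0.21842151880264282), (0.056535400450229645, 0.0785708948969841), 68.47034454345703) [[0.367000013589859, 0.2070000022649765], [0.4399999976158142, 0.17800000309944153], [0.460999995470047, 0.23000000417232513], [0.3880000114440918, 0.2590000033378601]]
lifter 218 [0.40000339 0.20287753 0.13035329] [0.42629108 0.23752604 0.19717267]
47 ((0.4145919680595398, 0.2161211222410202), (0.029191942885518074, 0.017058921977877617), 53.64232635498047) [0.41384033 0.21469485 0.19273271]
```

View pics/crop0.png

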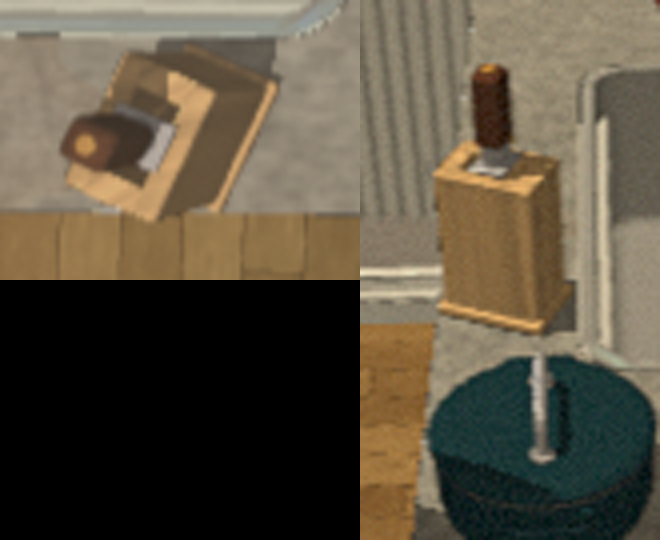

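```bash
python3 -m jog '{"increments":[{"slide":[0,0,0.7],"twist":[0,0,0],"grip":1},{"slide":[0,0,0.7],"twist":[0,0,0],"grip":1},{"slide":[0.297,0.812,0],"twist":[0,0,0.5625],"grip":1},{"slide":[0.297,0.812,0],"twist":[0,0,0.5625],"grip":1},{"slide":[0.297,0.812,0],"twist":[0,0,0.5625],"grip":1},{"slide":[0.297,0.812,0],"twist":[0,0,0.5625],"grip":1},{"slide":[0.297,0.812,0],"twist":[0,0,0.5625],"grip":1},{"slide":[0.297,0.812,0],"twist":[0,0,0.5625],"grip":1},{"slide":[0.297,0.812,0],"twist":[0,0,0.5625],"grip":1},{"slide":[0.297,0.812,0],"twist":[0,0,0.5625],"grip":1},{"slide":[0.297,0.812,0],"twist":[0,0,0.5625],"grip":1},{"slide":[0.297,0.812,0],"twist":[0,0,0.5625],"grip":1},{"slide":[0.297,0.812,0],"twist":[0,0,0.5625],"grip":1},{"slide":[0.297,0.812,0],"twist":[0,0,0.5625],"grip":1},{"slide":[0.297,0.812,0],"twist":[0,0,0.5625],"grip":1},{"slide":[0.297,0.812,0],"twist":[0,0,0.5625],"grip":1},{"slide":[0.297,0.812,0],"twist":[0,0,0.5625],"grip":1},{"slide":[0.297,0.812,0],"twist":[0,0,0.5625],"grip":1}]}' 50
python3 - <<'E'
from h import *
p,d,K,T=snap("side"); save("s1",p)
# loop + lid refinement from the stored views (lid clear of arm region)
for n in("top","side"):
    f=np.load(n+"0.npz"); p,d,K,T=[f[k] for k in "pdKT"]; P=pts(d,K,T); x,y,z=np.moveaxis(P,-1,0)
    near=np.hypot(x-.445,y+.004)<.075
    m=near&(z>.088)&(z<.107); b=cv2.minAreaRect(P[m][:,:2].astype(np.float32)); print("loop",m.sum(),b,np.percentile(z[m],[50,90,100]),P[m].mean(0))
    q=P[m]; l=cv2.fitLine(q[:,:2].astype(np.float32),cv2.DIST_HUBER,0,.01,.01).ravel(); print(l)
    m=near&(z>.064)&(z<.076); c,r=cv2.minEnclosingCircle(P[m][:,:2].astype(np.float32)); print("lid",c,r)
    m=near&(z>.068)&(z<.076); A=np.c_[P[m][:,:2],np.ones(m.sum())]; print("flat",np.linalg.lstsq(A,z[m],rcond=None)[0],np.median(z[m]))
print(arm.state()["eef_rot"],arm.state()["joint_positions"])
E
```

```text
time_s: 2.35
tool_pos: [0.4133, 0.2207, 0.2541]
eef_rot: [0.0, 0.834, 0.552, -0.0]
force: [0.4, -0.2, -0.1]
opening: 0.0942
gripper_force: 0.0
loop 105 ((0.4454767405986786, -0.004792295396327972), (0.004422193393111229, 0.0738028734922409), 0.5974151492118835) [0.10052736 0.10268324 0.10455801] [ 0.44552234 -0.00520711  0.10010791]
[ 0.01077758 -0.99994195  0.44552234 -0.00520711]
lid (0.4455767869949341, -0.004411383997648954) 0.07157039642333984
flat [-0.00175541  0.00039497  0.07110338] 0.070193836559792
loop 63 ((0.44721823930740356, -0.013221841305494308), (0.005198433063924313, 0.06912818551063538), 0.6438532471656799) [0.10061255 0.10320447 0.10486307] [ 0.4473782  -0.018441    0.09945617]
[ 0.01800066 -0.999838    0.4473782  -0.018441  ]
lid (0.44798189401626587, -0.008173416368663311) 0.07226531207561493
flat [-0.00056192  0.00117746  0.07079691] 0.07053335284959994
[-0.00238422  0.83261776  0.553839    0.00208424] [0.34723551 0.07967826 1.5513321  0.00563308 1.50766623 0.74374212]
```

View pics/s1.png

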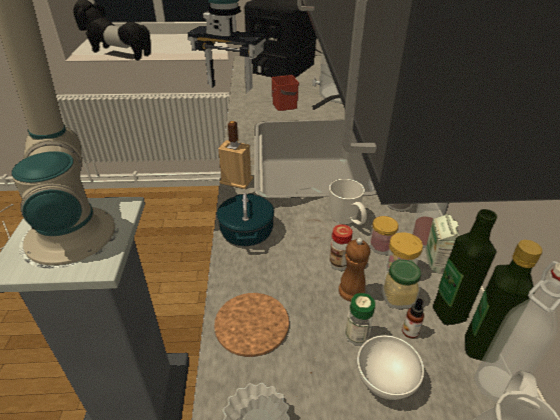

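The gripper is above the lifter, with its fingers at about (212–248,70), lined up with the grip at (233,132).

```bash
python3 -m jog '{"increments":[{"slide":[0,-0.015,-0.5],"twist":[0,0,0],"grip":1},{"slide":[0,0,-0.5],"twist":[0,0,0],"grip":1},{"slide":[0,0,-0.5],"twist":[0,0,0],"grip":1},{"slide":[0,0,-0.37],"twist":[0,0,0],"grip":1},{"slide":[0,0,0],"twist":[0,0,0],"grip":1},{"slide":[0,0,0],"twist":[0,0,0],"grip":0.2},{"slide":[0,0,0],"twist":[0,0,0],"grip":0.1},{"slide":[0,0,0],"twist":[0,0,0],"grip":0},{"slide":[0,0,0],"twist":[0,0,0],"grip":0},{"slide":[0,0,0],"twist":[0,0,0],"grip":0},{"slide":[0,0,0],"twist":[0,0,0],"grip":0},{"slide":[0,0,0],"twist":[0,0,0],"grip":0},{"slide":[0,0,0],"twist":[0,0,0],"grip":0},{"slide":[0,0,0],"twist":[0,0,0],"grip":0}]}' 50
```

```text
time_s: 4.15
tool_pos: [0.4131, 0.218, 0.1421]
eef_rot: [-0.0, 0.834, 0.551, -0.0]
force: [-0.8, -0.5, -0.5]
opening: 0.0217
gripper_force: 49.6
```

```bash
python3 -m jog '{"increments":[{"slide":[0,0,0.2],"twist":[0,0,0],"grip":0},{"slide":[0,0,0.3],"twist":[0,0,0],"grip":0},{"slide":[0,0,0.4],"twist":[0,0,0],"grip":0},{"slide":[0,0,0.5],"twist":[0,0,0],"grip":0},{"slide":[0,0,0.5],"twist":[0,0,0],"grip":0},{"slide":[0,0,0.4],"twist":[0,0,0],"grip":0},{"slide":[-0.11,-0.467,0],"twist":[0,0,0.49],"grip":0},{"slide":[-0.11,-0.467,0],"twist":[0,0,0.49],"grip":0},{"slide":[-0.11,-0.467,0],"twist":[0,0,0.49],"grip":0},{"slide":[-0.11,-0.467,0],"twist":[0,0,0.49],"grip":0},{"slide":[-0.11,-0.467,0],"twist":[0,0,0.49],"grip":0},{"slide":[-0.11,-0.467,0],"twist":[0,0,0.49],"grip":0},{"slide":[-0.11,-0.467,0],"twist":[0,0,0.49],"grip":0},{"slide":[-0.11,-0.467,0],"twist":[0,0,0.49],"grip":0},{"slide":[0,0,0],"twist":[0,0,0],"grip":0},{"slide":[0,0,0],"twist":[0,0,0],"grip":0}]}'
python3 - <<'E'
from h import *
p,d,K,T=snap("side"); np.savez("s2",p=p,d=d,K=K,T=T)
u,v=map(int,proj(arm.state()["tool_pos"]-[0,0,.06],K,T)); print(u,v,arm.state()["eef_rot"])
save("s2",cv2.resize(p[v-60:v+75,u-60:u+80],None,fx=5,fy=5,interpolation=cv2.INTER_CUBIC)[:600])
E
```

```text
time_s: 6.15
tool_pos: [0.3607, -0.0056, 0.2806]
eef_rot: [0.0, 0.705, 0.709, 0.001]
force: [0.4, 0.6, -2.8]
opening: 0.0215
gripper_force: 49.5
204 158 [5.11593789e-05 7.04603926e-01 7.09600657e-01 4.60532278e-04]
```

View pics/s2.png

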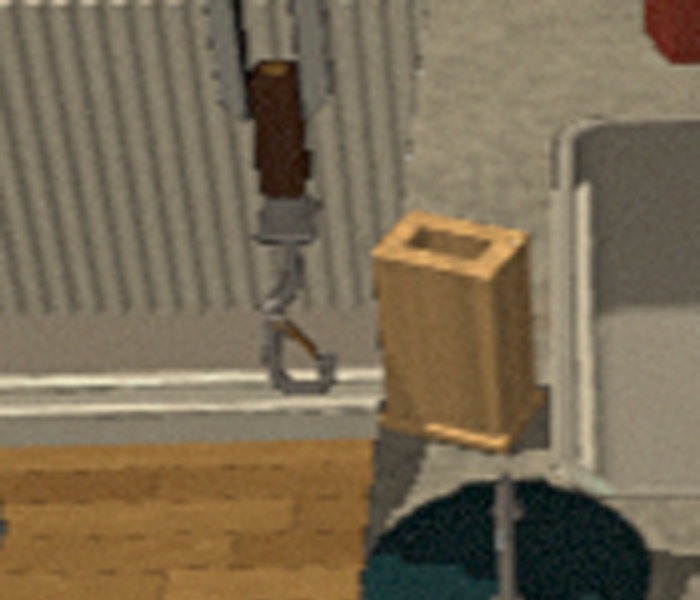

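The hook opens to the right (+x), with its bottom at about crop (300,390) and the collar's underside at about (286,240). The fingers seem to hold only the upper part of the grip, so I'll check the heights.

Run:
```python
from h import *
f=np.load("s2.npz"); p,d,K,T=[f[k] for k in "pdKT"]; P=pts(d,K,T)
t=np.array([.3607,-.0056,.2806]); print("tcp px",proj(t,K,T), "tcp crop",[(a-b)*5 for a,b in zip(proj(t,K,T),(144,98))])
def ray(cu,cv_,y=-.0056):
    u=144+cu/5; v=98+cv_/5
    r=T[:3,:3]@np.array([(u-K[0,2])/K[0,0],-(v-K[1,2])/K[1,1],-1]); return T[:3,3]+r*(y-T[1,3])/r[1]
for n,c in dict(griptop=(272,68),collar=(286,240),hookbot=(300,390),nose=(325,352),shank=(272,330),finger=(240,112)).items(): print(n,ray(*c).round(4))
m=(np.abs(P[...,1]+.0056)<.035)&(np.abs(P[...,0]-.36)<.03)&(P[...,2]<.28)&(P[...,2]>.12)
vv,uu=np.nonzero(m); q=P[m]
for r in range(vv.min(),vv.max()+1):
    k=vv==r; print(r,uu[k].min(),uu[k].max(),q[k].min(0).round(4)[[0,2]],q[k].max(0).round(4)[0],q[k][:,1].mean().round(4))
```

```text
tcp px (np.float64(201.13454065098284), np.float64(134.3361998003716)) tcp crop [np.float64(285.6727032549142), np.float64(181.68099900185794)]
griptop [ 0.3609 -0.0056  0.334 ]
collar [ 0.3577 -0.0056  0.2517]
hookbot [ 0.3554 -0.0056  0.1718]
nose [ 0.3689 -0.0056  0.1925]
shank [ 0.3462 -0.0056  0.205 ]
finger [ 0.3452 -0.0056  0.3141]
137 197 206 [0.3517 0.2728] 0.3702 -0.0124
138 197 208 [0.3515 0.2621] 0.3725 -0.0078
139 197 208 [0.3514 0.2612] 0.3724 -0.0086
140 196 207 [0.3468 0.2623] 0.3708 -0.0089
141 196 207 [0.3473 0.2624] 0.3712 -0.0106
142 196 207 [0.3483 0.2626] 0.3717 -0.0117
143 196 207 [0.3482 0.2617] 0.3725 -0.0128
144 196 207 [0.3492 0.2616] 0.3722 -0.0168
145 195 207 [0.3469 0.261 ] 0.3724 -0.0201
146 196 206 [0.3487 0.2585] 0.3704 -0.0204
147 201 203 [0.3573 0.2488] 0.3613 -0.0071
148 201 203 [0.357  0.2467] 0.3615 -0.0072
149 201 204 [0.3571 0.2436] 0.3629 -0.0072
150 201 204 [0.3563 0.2405] 0.3625 -0.007
151 201 204 [0.3563 0.2382] 0.3623 -0.007
152 201 204 [0.3558 0.236 ] 0.3621 -0.0064
153 201 204 [0.3552 0.2334] 0.362 -0.0063
154 201 204 [0.3551 0.23  ] 0.3
[... 253 characters left out ...]
 0.3522 -0.0046
161 197 201 [0.3449 0.2144] 0.3534 -0.01
162 197 202 [0.3446 0.2073] 0.3542 -0.0083
163 197 203 [0.3441 0.2037] 0.3559 -0.0074
164 197 204 [0.3438 0.2018] 0.3581 -0.0076
165 197 205 [0.3431 0.198 ] 0.3598 -0.0063
166 197 206 [0.3427 0.1962] 0.3621 -0.0061
167 197 207 [0.3427 0.1935] 0.3641 -0.0057
168 197 211 [0.342  0.1895] 0.3729 -0.0039
169 197 211 [0.3412 0.1903] 0.3735 -0.0063
170 197 211 [0.341  0.1882] 0.3737 -0.0068
171 198 211 [0.3433 0.1857] 0.3731 -0.0074
172 198 211 [0.3432 0.1828] 0.373 -0.0076
173 198 211 [0.3429 0.1781] 0.3725 -0.0064
174 199 211 [0.3446 0.1766] 0.3721 -0.0064
175 199 210 [0.3443 0.1736] 0.3697 -0.0074
176 201 209 [0.3489 0.1709] 0.3669 -0.0079
```

```bash
python3 -m jog '{"increments":[{"slide":[0.3,0,0],"twist":[0,0,0.03],"grip":0},{"slide":[0.3,0,0],"twist":[0,0,0.03],"grip":0},{"slide":[0.27,0,0],"twist":[0,0,0],"grip":0},{"slide":[0,0,-0.3],"twist":[0,0,0],"grip":0},{"slide":[0,0,-0.4],"twist":[0,0,0],"grip":0},{"slide":[0,0,-0.4],"twist":[0,0,0],"grip":0},{"slide":[0,0,-0.3],"twist":[0,0,0],"grip":0},{"slide":[0,0,-0.1],"twist":[0,0,0],"grip":0},{"slide":[0,0,-0.04],"twist":[0,0,0],"grip":0},{"slide":[0,0,0],"twist":[0,0,0],"grip":0},{"slide":[0,0,0],"twist":[0,0,0],"grip":0}]}'
python3 - <<'E'
from h import *
s=arm.state(); print(s["force"],s["tool_pos"])
p,d,K,T=snap("side"); np.savez("s3",p=p,d=d,K=K,T=T)
u,v=map(int,proj(s["tool_pos"]-[0,0,.09],K,T)); print(u,v)
save("s3",cv2.resize(p[v-35:v+40,u-45:u+55],None,fx=7,fy=7,interpolation=cv2.INTER_CUBIC))
E
```

```text
time_s: 7.58
tool_pos: [0.4132, -0.0062, 0.1884]
eef_rot: [0.001, 0.702, 0.712, 0.0]
force: [-1.0, 0.1, -1.7]
opening: 0.0214
gripper_force: 49.5
[-1.04393001  0.09089935 -1.71359458] [ 0.41323785 -0.00621052  0.18840263]
231 200
```

View pics/s3.png

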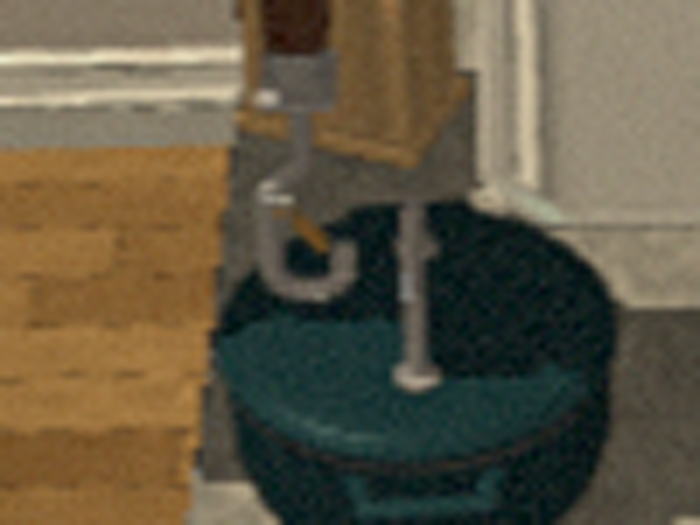

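The hook hangs left of the loop bar, bottom at crop (310,298) and nose at (345,245); the bar runs from (412,205) to (418,380). Next I'll probe downward gently to touch the lid's flat top.

```bash
R='python3 -m jog'; python3 -m jog '{"increments":[{"slide":[0,0,-0.04],"twist":[0,0,0],"grip":0},{"slide":[0,0,-0.03],"twist":[0,0,0],"grip":0},{"slide":[0,0,0],"twist":[0,0,0],"grip":0}]}' | egrep 'pos|force:'
python3 -m jog '{"increments":[{"slide":[0,0,-0.01],"twist":[0,0,0],"grip":0},{"slide":[0,0,0],"twist":[0,0,0],"grip":0}]}' | egrep 'pos|force:'
python3 -m jog '{"increments":[{"slide":[0,0,-0.01],"twist":[0,0,0],"grip":0},{"slide":[0,0,0],"twist":[0,0,0],"grip":0}]}' | egrep 'pos|force:'
python3 -m jog '{"increments":[{"slide":[0,0,-0.01],"twist":[0,0,0],"grip":0},{"slide":[0,0,0],"twist":[0,0,0],"grip":0}]}' | egrep 'pos|force:'
python3 - <<'E'
from h import *
f=np.load("s3.npz"); p,d,K,T=[f[k] for k in "pdKT"]; P=pts(d,K,T)
x,y,z=np.moveaxis(P,-1,0)
m=(np.abs(y+.0056)<.02)&(np.abs(x-.413)<.03)&(z>.072)&(z<.17)
vv,uu=np.nonzero(m);q=P[m]
for r in range(200,vv.max()+1):
    k=vv==r
    if k.any(): print(r,uu[k].min(),uu[k].max(),q[k].min(0).round(4),q[k].max(0).round(4))
E
```

```text
tool_pos: [0.4125, -0.0061, 0.1834]
force: [-0.4, 0.6, -1.9]
gripper_force: 49.5
tool_pos: [0.4127, -0.0061, 0.183]
force: [0.1, -0.4, -1.8]
gripper_force: 49.5
tool_pos: [0.4127, -0.0061, 0.1824]
force: [-0.5, 0.0, -2.2]
gripper_force: 49.5
tool_pos: [0.4128, -0.0061, 0.182]
force: [-0.8, -0.7, -0.3]
gripper_force: 49.6
200 224 236 [ 0.3963 -0.0091  0.0961] [ 0.4248 -0.0014  0.1023]
201 224 236 [ 0.3961 -0.0092  0.0969] [ 0.425  -0.0064  0.0991]
202 224 236 [ 0.396  -0.0084  0.0938] [ 0.4249 -0.0064  0.0963]
203 224 236 [ 0.3951 -0.009   0.0894] [ 0.4248 -0.0034  0.0928]
204 224 238 [ 0.3957 -0.0121  0.0728] [0.4279 0.0125 0.0921]
205 225 242 [ 0.3976 -0.01    0.0721] [0.438  0.0093 0.0877]
206 225 235 [ 0.3976 -0.0096  0.0814] [ 0.4217 -0.0062  0.0848]
207 225 243 [ 0.3961 -0.0095  0.073 ] [0.4408 0.0015 0.0815]
208 228 238 [ 0.4037 -0.0032  0.0724] [ 0.4284 -0.0026  0.0731]
209 225 242 [ 0.3964 -0.0086  0.0722] [ 0.4385 -0.0057  0.0732]
210 229 241 [ 0.4065 -0.0114  0.0723] [ 0.436  -0.0101  0.0725]
211 221 243 [ 0.387  -0.0165  0.0721] [ 0.4411 -0.013   0.0731]
212 225 239 [ 0.397  -0.0191  0.0721] [ 0.4313 -0.0175  0.0729]
213 227 227 [ 0.4022 -0.022   0.0725] [ 0.4022 -0.022   0.0725]
214 225 225 [ 0.3975 -0.0255  0.0724] [ 0.3975 -0.0255  0.0724]
```

```bash
python3 -m jog '{"increments":[{"slide":[0,0,0],"twist":[0,0,0],"grip":0},{"slide":[0,0,0],"twist":[0,0,0],"grip":0}]}' | egrep 'pos|force:'
python3 -m jog '{"increments":[{"slide":[0,0,-0.008],"twist":[0,0,0],"grip":0},{"slide":[0,0,0],"twist":[0,0,0],"grip":0}]}' | egrep 'pos|force:'
```

```text
tool_pos: [0.4128, -0.0061, 0.182]
force: [0.5, 0.5, 1.0]
gripper_force: 49.6
tool_pos: [0.413, -0.0062, 0.1818]
force: [-1.7, -0.7, 4.4]
gripper_force: 49.7
```

```bash
python3 -m jog '{"increments":[{"slide":[0,0,0.025],"twist":[0,0,0],"grip":0},{"slide":[0,0,0],"twist":[0,0,0],"grip":0},{"slide":[0,0,0],"twist":[0,0,0],"grip":0}]}' | egrep 'pos|force:'
python3 -m jog '{"increments":[{"slide":[0.08,0,0],"twist":[0,0,0],"grip":0},{"slide":[0.08,0,0],"twist":[0,0,0],"grip":0},{"slide":[0.03,0,0],"twist":[0,0,0],"grip":0},{"slide":[0.02,0,0],"twist":[0,0,0],"grip":0},{"slide":[0.02,0,0],"twist":[0,0,0],"grip":0},{"slide":[0,0,0],"twist":[0,0,0],"grip":0}]}' | egrep 'pos|force:'
```

```text
tool_pos: [0.4124, -0.006, 0.1824]
force: [0.1, 0.3, -2.9]
gripper_force: 49.5
tool_pos: [0.4265, -0.0061, 0.1828]
force: [0.1, 0.8, -3.5]
gripper_force: 49.5
```

```bash
python3 -m jog '{"increments":[{"slide":[0.02,0,0],"twist":[0,0,0],"grip":0},{"slide":[0.02,0,0],"twist":[0,0,0],"grip":0},{"slide":[0,0,0],"twist":[0,0,0],"grip":0}]}' | egrep 'pos|force:'
python3 -m jog '{"increments":[{"slide":[0.02,0,0],"twist":[0,0,0],"grip":0},{"slide":[0,0,0],"twist":[0,0,0],"grip":0}]}' | egrep 'pos|force:'
python3 -m jog '{"increments":[{"slide":[0.02,0,0],"twist":[0,0,0],"grip":0},{"slide":[0,0,0],"twist":[0,0,0],"grip":0}]}' | egrep 'pos|force:'
```

```text
tool_pos: [0.429, -0.0061, 0.1828]
force: [-0.6, 0.1, -2.5]
gripper_force: 49.5
tool_pos: [0.4302, -0.0061, 0.1828]
force: [0.1, 0.0, -1.9]
gripper_force: 49.5
tool_pos: [0.4314, -0.0061, 0.1828]
force: [0.1, -0.4, -1.2]
gripper_force: 49.5
```

```bash
python3 -m jog '{"increments":[{"slide":[0.02,0,0],"twist":[0,0,0],"grip":0},{"slide":[0.02,0,0],"twist":[0,0,0],"grip":0},{"slide":[0,0,0],"twist":[0,0,0],"grip":0}]}' | egrep 'pos|force:'
python3 -m jog '{"increments":[{"slide":[0.02,0,0],"twist":[0,0,0],"grip":0},{"slide":[0.02,0,0],"twist":[0,0,0],"grip":0},{"slide":[0,0,0],"twist":[0,0,0],"grip":0}]}' | egrep 'pos|force:'
```

```text
tool_pos: [0.4338, -0.0061, 0.1828]
force: [-0.2, 0.2, -1.7]
gripper_force: 49.5
tool_pos: [0.4362, -0.0061, 0.1828]
force: [-0.3, -0.3, -0.6]
gripper_force: 49.5
```

Run:
```python
from h import *
s=arm.state()
p,d,K,T=snap("side"); np.savez("s4",p=p,d=d,K=K,T=T)
u,v=map(int,proj(s["tool_pos"]-[0,0,.09],K,T)); print(u,v)
save("s4",cv2.resize(p[v-35:v+40,u-45:u+55],None,fx=7,fy=7,interpolation=cv2.INTER_CUBIC))
```

```text
240 202
```

View pics/s4.png

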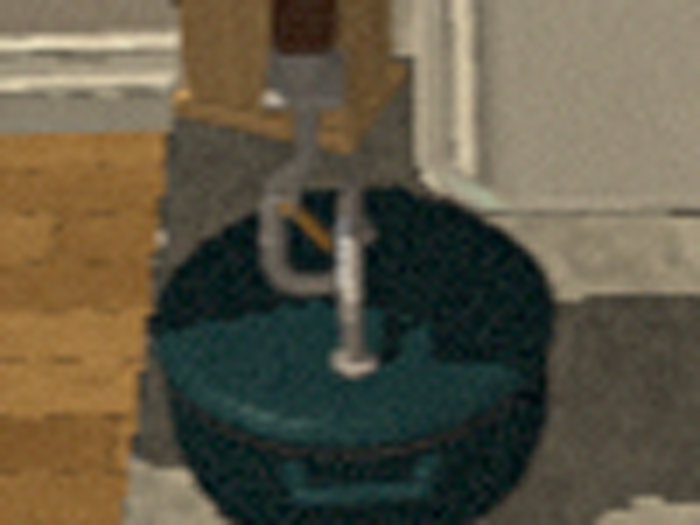

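The nose has slipped under the bar at about (350,265), with no contact force so far. Continuing in small steps.

```bash
python3 -m jog '{"increments":[{"slide":[0.02,0,0],"twist":[0,0,0],"grip":0},{"slide":[0.02,0,0],"twist":[0,0,0],"grip":0},{"slide":[0.02,0,0],"twist":[0,0,0],"grip":0},{"slide":[0,0,0],"twist":[0,0,0],"grip":0}]}' | egrep 'pos|force:'
python3 -m jog '{"increments":[{"slide":[0.02,0,0],"twist":[0,0,0],"grip":0},{"slide":[0.02,0,0],"twist":[0,0,0],"grip":0},{"slide":[0,0,0],"twist":[0,0,0],"grip":0}]}' | egrep 'pos|force:'
python3 -m jog '{"increments":[{"slide":[0.02,0,0],"twist":[0,0,0],"grip":0},{"slide":[0,0,0],"twist":[0,0,0],"grip":0}]}' | egrep 'pos|force:'
```

```text
tool_pos: [0.4398, -0.0061, 0.1828]
force: [-0.8, 0.6, -2.9]
gripper_force: 49.5
tool_pos: [0.4419, -0.0061, 0.1827]
force: [-0.6, -0.1, -1.4]
gripper_force: 49.6
tool_pos: [0.4427, -0.0061, 0.1826]
force: [-1.6, -0.8, -2.9]
gripper_force: 49.7
```

```bash
python3 -m jog '{"increments":[{"slide":[0.02,0,0],"twist":[0,0,0],"grip":0},{"slide":[0.02,0,0],"twist":[0,0,0],"grip":0},{"slide":[0,0,0],"twist":[0,0,0],"grip":0}]}' | egrep 'pos|force:'
python3 -m jog '{"increments":[{"slide":[0.02,0,0],"twist":[0,0,0],"grip":0},{"slide":[0.02,0,0],"twist":[0,0,0],"grip":0},{"slide":[0,0,0],"twist":[0,0,0],"grip":0}]}' | egrep 'pos|force:'
```

```text
tool_pos: [0.4453, -0.0061, 0.1826]
force: [-1.8, -0.4, -1.5]
gripper_force: 49.7
tool_pos: [0.4477, -0.0061, 0.1827]
force: [-2.5, 0.4, -0.9]
gripper_force: 49.8
```

```bash
python3 -m jog '{"increments":[{"slide":[0.02,0,0],"twist":[0,0,0],"grip":0},{"slide":[0.02,0,0],"twist":[0,0,0],"grip":0},{"slide":[0,0,0],"twist":[0,0,0],"grip":0}]}' | egrep 'pos|force:'
python3 - <<'E'
from h import *
s=arm.state()
p,d,K,T=snap("side"); np.savez("s5",p=p,d=d,K=K,T=T)
u,v=map(int,proj(s["tool_pos"]-[0,0,.09],K,T)); print(u,v)
save("s5",cv2.resize(p[v-35:v+40,u-45:u+55],None,fx=7,fy=7,interpolation=cv2.INTER_CUBIC))
for n in("s4","s5"):
    f=np.load(n+".npz"); P=pts(f["d"],f["K"],f["T"]); x,y,z=np.moveaxis(P,-1,0)
    m=(z>.094)&(z<.105)&(y<-.012)&(y>-.04)&(np.abs(x-.447)<.02); print(n,m.sum(),np.median(x[m]))
    m=(z>.076)&(z<.088)&(np.abs(y+.006)<.012)&(np.abs(x-.435)<.03); print(x[m].min())
E
```

```text
tool_pos: [0.4502, -0.0061, 0.1827]
force: [-3.9, 0.2, -1.3]
gripper_force: 49.9
246 202
s4 26 0.4476191265377641
0.41679170178589664
s5 24 0.44760419884641955
0.4290519859114559
```

View pics/s5.png

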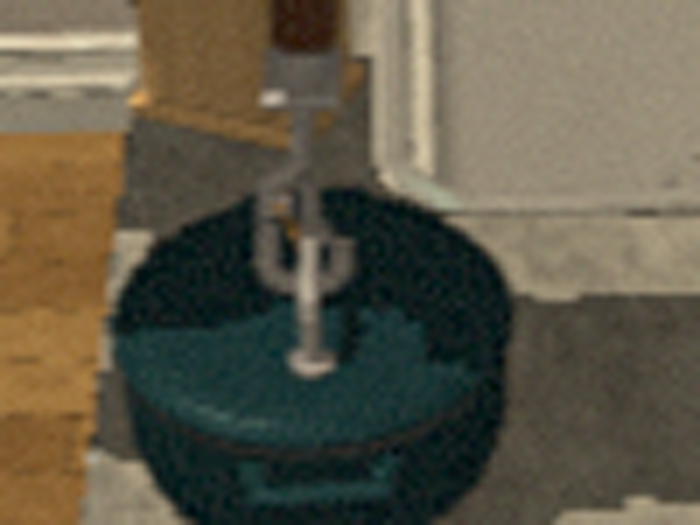

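The bar (310,270) is inside the mouth and the latch is folded in behind it; the lid has not shifted. Now I'll draw the hook up slowly.

```bash
python3 -m jog '{"increments":[{"slide":[0,0,0.03],"twist":[0,0,0],"grip":0},{"slide":[0,0,0.03],"twist":[0,0,0],"grip":0},{"slide":[0,0,0],"twist":[0,0,0],"grip":0}]}' | egrep 'pos|force:'
python3 -m jog '{"increments":[{"slide":[0,0,0.03],"twist":[0,0,0],"grip":0},{"slide":[0,0,0.03],"twist":[0,0,0],"grip":0},{"slide":[0,0,0],"twist":[0,0,0],"grip":0}]}' | egrep 'pos|force:'
python3 -m jog '{"increments":[{"slide":[0,0,0.03],"twist":[0,0,0],"grip":0},{"slide":[0,0,0.03],"twist":[0,0,0],"grip":0},{"slide":[0,0,0],"twist":[0,0,0],"grip":0}]}' | egrep 'pos|force:'
```

```text
tool_pos: [0.4509, -0.0061, 0.1866]
force: [-1.8, -0.4, -3.5]
gripper_force: 49.7
tool_pos: [0.4507, -0.0062, 0.1904]
force: [-2.8, -0.2, -2.5]
gripper_force: 49.7
tool_pos: [0.4526, -0.0063, 0.1945]
force: [0.3, 1.1, -1.8]
gripper_force: 49.5
```

```bash
python3 -m jog '{"increments":[{"slide":[0,0,0.03],"twist":[0,0,0],"grip":0},{"slide":[0,0,0.03],"twist":[0,0,0],"grip":0},{"slide":[0,0,0],"twist":[0,0,0],"grip":0},{"slide":[0,0,0.02],"twist":[0,0,0],"grip":0},{"slide":[0,0,0.02],"twist":[0,0,0],"grip":0},{"slide":[0,0,0.02],"twist":[0,0,0],"grip":0},{"slide":[0,0,0],"twist":[0,0,0],"grip":0}]}' | egrep 'pos|force:'
python3 - <<'E'
from h import *
s=arm.state()
p,d,K,T=snap("side"); np.savez("s6",p=p,d=d,K=K,T=T)
u,v=map(int,proj(s["tool_pos"]-[0,0,.09],K,T))
save("s6",cv2.resize(p[v-40:v+40,u-45:u+55],None,fx=7,fy=7,interpolation=cv2.INTER_CUBIC))
E
```

```text
tool_pos: [0.4498, -0.006, 0.2]
force: [-0.3, -0.9, -7.8]
gripper_force: 49.5
```

View pics/s6.png

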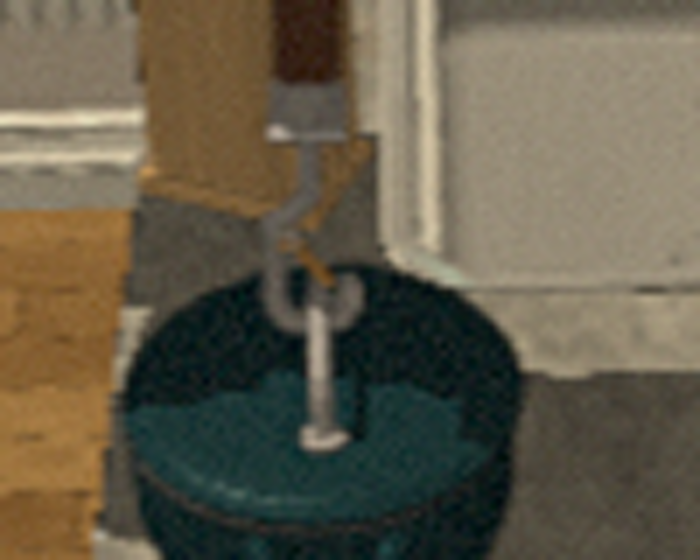

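The latch (318,268) is shut over the bar at (318,310). Lifting, then carrying.

```bash
python3 -m jog '{"increments":[{"slide":[0,0,0.04],"twist":[0,0,0],"grip":0},{"slide":[0,0,0.08],"twist":[0,0,0],"grip":0},{"slide":[0,0,0.12],"twist":[0,0,0],"grip":0},{"slide":[0,0,0.15],"twist":[0,0,0],"grip":0},{"slide":[0,0,0.15],"twist":[0,0,0],"grip":0},{"slide":[0,0,0.15],"twist":[0,0,0],"grip":0},{"slide":[0,0,0.12],"twist":[0,0,0],"grip":0},{"slide":[0,0,0.08],"twist":[0,0,0],"grip":0},{"slide":[0,0,0.04],"twist":[0,0,0],"grip":0},{"slide":[0,0,0],"twist":[0,0,0],"grip":0},{"slide":[0,0,0],"twist":[0,0,0],"grip":0},{"slide":[0,0,0],"twist":[0,0,0],"grip":0},{"slide":[0,0,0],"twist":[0,0,0],"grip":0},{"slide":[0,0,0],"twist":[0,0,0],"grip":0}]}' | egrep 'time|pos|force:'
python3 -m jog '{"increments":[{"slide":[0.01,-0.1,0],"twist":[0,0,0],"grip":0},{"slide":[0.01,-0.2,0],"twist":[0,0,0],"grip":0},{"slide":[0.01,-0.3,0],"twist":[0,0,0],"grip":0},{"slide":[0.01,-0.35,0],"twist":[0,0,0],"grip":0},{"slide":[0.02,-0.35,0],"twist":[0,0,0],"grip":0},{"slide":[0.02,-0.35,0],"twist":[0,0,0],"grip":0},{"slide":[0.02,-0.35,0],"twist":[0,0,0],"grip":0},{"slide":[0.02,-0.35,0],"twist":[0,0,0],"grip":0},{"slide":[0.02,-0.35,0],"twist":[0,0,0],"grip":0},{"slide":[0.02,-0.35,0],"twist":[0,0,0],"grip":0},{"slide":[0.02,-0.35,0],"twist":[0,0,0],"grip":0},{"slide":[0.01,-0.35,0],"twist":[0,0,0],"grip":0},{"slide":[0.01,-0.35,0],"twist":[0,0,0],"grip":0},{"slide":[0,-0.3,0],"twist":[0,0,0],"grip":0},{"slide":[0,-0.2,0],"twist":[0,0,0],"grip":0},{"slide":[0,-0.14,0],"twist":[0,0,0],"grip":0},{"slide":[0,-0.1,0],"twist":[0,0,0],"grip":0},{"slide":[0,0,0],"twist":[0,0,0],"grip":0},{"slide":[0,0,0],"twist":[0,0,0],"grip":0},{"slide":[0,0,0],"twist":[0,0,0],"grip":0}]}' | egrep 'time|pos|force:'
cat > lid.py <<'E'
from h import *
s=arm.state(); t=s["tool_pos"]; print(s["time_s"],t,s["force"])
for n in("top","side"):
    p,d,K,T=snap(n); save("now_"+n,p); P=pts(d,K,T); x,y,z=np.moveaxis(P,-1,0); hsv=cv2.cvtColor(p,cv2.COLOR_RGB2HSV).astype(int)
    m=(np.hypot(x-.46,y+.296)<.1)&(hsv[...,0]>80)&(hsv[...,0]<100)&(hsv[...,1]>120)&(z<t[2]-.07)&(z>.012)
    q=P[m]; A=np.c_[q[:,:2],np.ones(len(q))]; zt=np.percentile(q[:,2],90); q2=q[q[:,2]>zt-.012]
    A=np.c_[q2[:,:2],np.ones(len(q2))]; c,r=cv2.minEnclosingCircle(q2[:,:2].astype(np.float32))
    print(n,len(q),"ztop",zt,"circle",c,r,"slope",np.linalg.lstsq(A,q2[:,2],rcond=None)[0][:2])
E
python3 lid.py
```

```text
time_s: 18.15
tool_pos: [0.4505, -0.0061, 0.2565]
force: [-0.3, -0.3, -7.7]
gripper_force: 49.5
time_s: 20.65
tool_pos: [0.4625, -0.2959, 0.2567]
force: [0.1, 0.4, -7.6]
gripper_force: 49.5
20.65 [ 0.46251061 -0.29593593  0.25669163] [ 0.12100166  0.35413071 -7.58702912]Traceback (most recent call last):
  File "lid.py", line 6, in <module>
    q=P[m]; A=np.c_[q[:,:2],np.ones(len(q))]; zt=np.percentile(q[:,2],90); q2=q[q[:,2]>zt-.012]
                                                 ~~~~~~~~~~~~~^^^^^^^^^^^
    return _quantile_unchecked(
        a, q, axis, out, overwrite_input, method, keepdims, weights)
    return _ureduce(a,
                    func=_quantile_ureduce_func,
    ...<5 lines>...
                    overwrite_input=overwrite_input,
                    method=method)
    r = func(a, **kwargs)
    result = _quantile(arr,
                       quantiles=q,
    ...<2 lines>...
                       out=out,
                       weights=wgt)
    slices_having_nans = np.isnan(arr[-1, ...])
                                  ~~~^^^^^^^^^
IndexError: index -1 is out of bounds for axis 0 with size 0
```

```bash
sed -i 's/    q=P\[m\]; A=/    if m.sum()<50: print(n,m.sum()); continue\n    q=P[m]; A=/; s/>120)/>90)/; s/>80)/>75)/' lid.py; python3 lid.py
python3 - <<'E'
from h import *
p=cv2.imread("pics/now_side.png"); c=viewer.get_calibration("side"); K,T=np.array(c["camera_matrix"]),np.array(c["cam_to_world"])
for z in (.13,.14,.15): u,v=map(int,proj([.44,-.33,z],K,T)); print(u,v,cv2.cvtColor(p,cv2.COLOR_BGR2HSV)[v,u])
E
```

```text
20.7 [ 0.46250727 -0.29597894  0.25670777] [-0.25066734 -0.03024868 -7.98354019]
top 0
side 2888 ztop 0.13078321186879235 circle (0.460928350687027, -0.2958534061908722) 0.07028132677078247 slope [0.00177057 0.08133397]
237 295 [ 87 106  65]
236 291 [ 86 114  65]
236 287 [ 90 115  60]
```

```bash
python3 -m jog '{"increments":[{"slide":[-0.01,-0.01,-0.08],"twist":[0,0,0],"grip":0},{"slide":[-0.01,-0.01,-0.15],"twist":[0,0,0],"grip":0},{"slide":[-0.01,-0.01,-0.2],"twist":[0,0,0],"grip":0},{"slide":[0,0,-0.2],"twist":[0,0,0],"grip":0},{"slide":[0,0,-0.2],"twist":[0,0,0],"grip":0},{"slide":[0,0,-0.2],"twist":[0,0,0],"grip":0},{"slide":[0,0,-0.2],"twist":[0,0,0],"grip":0},{"slide":[0,0,-0.1],"twist":[0,0,0],"grip":0},{"slide":[0,0,-0.05],"twist":[0,0,0],"grip":0},{"slide":[0,0,0],"twist":[0,0,0],"grip":0},{"slide":[0,0,0],"twist":[0,0,0],"grip":0}]}' | egrep 'time|pos|force:'
python3 lid.py
python3 -m jog '{"increments":[{"slide":[0,0,-0.02],"twist":[0,0,0],"grip":0},{"slide":[0,0,-0.02],"twist":[0,0,0],"grip":0},{"slide":[0,0,-0.02],"twist":[0,0,0],"grip":0},{"slide":[0,0,-0.02],"twist":[0,0,0],"grip":0},{"slide":[0,0,0],"twist":[0,0,0],"grip":0}]}' | egrep 'pos|force:'
python3 -m jog '{"increments":[{"slide":[0,0,-0.02],"twist":[0,0,0],"grip":0},{"slide":[0,0,-0.02],"twist":[0,0,0],"grip":0},{"slide":[0,0,-0.02],"twist":[0,0,0],"grip":0},{"slide":[0,0,0],"twist":[0,0,0],"grip":0}]}' | egrep 'pos|force:'
```

```text
time_s: 22.18
tool_pos: [0.4611, -0.2986, 0.1743]
force: [-0.4, -0.1, -7.5]
gripper_force: 49.5
22.175 [ 0.4610509  -0.29857392  0.17431851] [-0.35376587 -0.14679039 -7.54505717]
top 0
side 2650 ztop 0.04776831636481249 circle (0.4586106538772583, -0.3002665042877197) 0.07009683549404144 slope [0.00676413 0.06117519]
tool_pos: [0.4606, -0.2982, 0.1689]
force: [-1.3, 0.1, -8.1]
gripper_force: 49.5
tool_pos: [0.4606, -0.2982, 0.1653]
force: [0.4, 0.2, -7.2]
gripper_force: 49.5
```

```bash
python3 -m jog '{"increments":[{"slide":[0,0,-0.02],"twist":[0,0,0],"grip":0},{"slide":[0,0,-0.02],"twist":[0,0,0],"grip":0},{"slide":[0,0,-0.02],"twist":[0,0,0],"grip":0},{"slide":[0,0,0],"twist":[0,0,0],"grip":0}]}' | egrep 'pos|force:'
python3 -m jog '{"increments":[{"slide":[0,0,-0.02],"twist":[0,0,0],"grip":0},{"slide":[0,0,-0.02],"twist":[0,0,0],"grip":0},{"slide":[0,0,-0.02],"twist":[0,0,0],"grip":0},{"slide":[0,0,0],"twist":[0,0,0],"grip":0}]}' | egrep 'pos|force:'
python3 -m jog '{"increments":[{"slide":[0,0,-0.02],"twist":[0,0,0],"grip":0},{"slide":[0,0,-0.02],"twist":[0,0,0],"grip":0},{"slide":[0,0,-0.02],"twist":[0,0,0],"grip":0},{"slide":[0,0,0],"twist":[0,0,0],"grip":0}]}' | egrep 'pos|force:'
```

```text
tool_pos: [0.4606, -0.2983, 0.1617]
force: [-0.4, 1.1, -7.8]
gripper_force: 49.5
tool_pos: [0.4606, -0.2983, 0.1581]
force: [0.1, 0.5, -7.9]
gripper_force: 49.5
tool_pos: [0.4606, -0.2983, 0.1545]
force: [-1.0, -0.3, -8.1]
gripper_force: 49.5
```

```bash
python3 -m jog '{"increments":[{"slide":[0,0,-0.02],"twist":[0,0,0],"grip":0},{"slide":[0,0,-0.02],"twist":[0,0,0],"grip":0},{"slide":[0,0,0],"twist":[0,0,0],"grip":0}]}' | egrep 'pos|force:'
python3 -m jog '{"increments":[{"slide":[0,0,-0.02],"twist":[0,0,0],"grip":0},{"slide":[0,0,-0.02],"twist":[0,0,0],"grip":0},{"slide":[0,0,0],"twist":[0,0,0],"grip":0}]}' | egrep 'pos|force:'
python3 lid.py
```

```text
tool_pos: [0.4613, -0.2989, 0.1531]
force: [0.1, -0.3, -1.9]
gripper_force: 49.5
tool_pos: [0.4606, -0.2983, 0.1497]
force: [0.3, -0.6, -1.9]
gripper_force: 49.5
25.65 [ 0.46064099 -0.29829935  0.14973886] [ 0.3088858  -0.55759992 -1.90164983]
top 0
side 2545 ztop 0.027102049968332743 circle (0.45903170108795166, -0.3014432489871979) 0.06974886357784271 slope [0.00369569 0.01397787]
```

```bash
python3 -m jog '{"increments":[{"slide":[0,0,-0.025],"twist":[0,0,0],"grip":0},{"slide":[0,0,-0.025],"twist":[0,0,0],"grip":0},{"slide":[0,0,0],"twist":[0,0,0],"grip":0},{"slide":[0,0,0],"twist":[0,0,0],"grip":0.27},{"slide":[0,0,0],"twist":[0,0,0],"grip":0.35},{"slide":[0,0,0],"twist":[0,0,0],"grip":0.45},{"slide":[0,0,0],"twist":[0,0,0],"grip":0.6},{"slide":[0,0,0],"twist":[0,0,0],"grip":0.8},{"slide":[0,0,0],"twist":[0,0,0],"grip":1},{"slide":[0,0,0],"twist":[0,0,0],"grip":1},{"slide":[0,0,0],"twist":[0,0,0],"grip":1},{"slide":[0,0,0],"twist":[0,0,0],"grip":1}]}' 3
python3 lid.py
python3 - <<'E'
from h import *
p=cv2.imread("pics/now_side.png"); cv2.imwrite("pics/c.png",cv2.resize(p[220:400,160:340],None,fx=3.3,fy=3.3))
E
```

```text
time_s: 27.25
tool_pos: [0.4607, -0.2983, 0.1468]
eef_rot: [0.0, 0.702, 0.712, 0.0]
force: [-0.1, -0.2, -0.0]
opening: 0.0935
gripper_force: 0.0
27.25 [ 0.46067949 -0.2983191   0.14680879] [-0.13360797 -0.20499122 -0.0353998 ]
top 0
side 2548 ztop 0.027130298158701983 circle (0.45924997329711914, -0.30105239152908325) 0.06994787603616714 slope [0.0036752 0.0153067]
```

View pics/c.png

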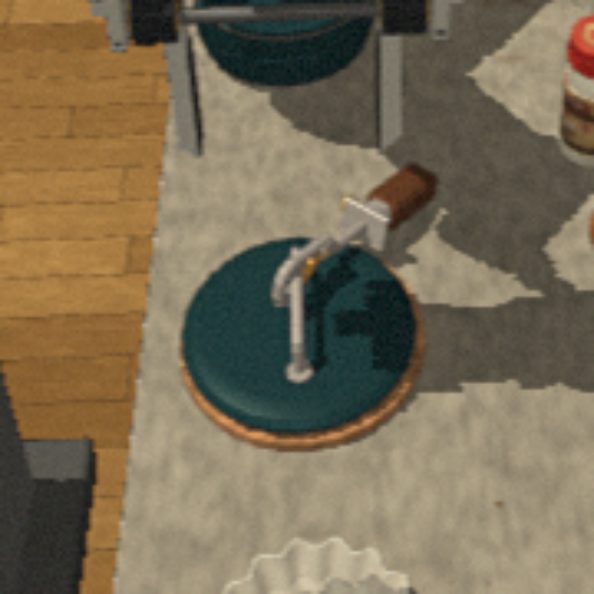

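The lifter has tipped over to the right (grip at (400,195)) and is still hooked on the loop, with the brass latch at (312,265). The lid lies flat on the trivet. Now I'll withdraw straight up.

```bash
python3 -m jog '{"increments":[{"slide":[0,0,0.1],"twist":[0,0,0],"grip":1},{"slide":[0,0,0.2],"twist":[0,0,0],"grip":1},{"slide":[0,0,0.3],"twist":[0,0,0],"grip":1},{"slide":[0,0,0.4],"twist":[0,0,0],"grip":1},{"slide":[0,0,0.4],"twist":[0,0,0],"grip":1},{"slide":[0,0,0.4],"twist":[0,0,0],"grip":1},{"slide":[0,0,0.2],"twist":[0,0,0],"grip":1},{"slide":[0,0,0],"twist":[0,0,0],"grip":1},{"slide":[0,0,0],"twist":[0,0,0],"grip":1},{"slide":[0,0,0],"twist":[0,0,0],"grip":1},{"slide":[0,0,0],"twist":[0,0,0],"grip":1},{"slide":[0,0,0],"twist":[0,0,0],"grip":1},{"slide":[0,0,0],"twist":[0,0,0],"grip":1},{"slide":[0,0,0],"twist":[0,0,0],"grip":1}]}'
python3 - <<'E'
from h import *
a=viewer.snapshot("side")[0].astype(int); b=cv2.cvtColor(cv2.imread("pics/now_side.png"),cv2.COLOR_BGR2RGB).astype(int)
D=np.abs(a-b).sum(2)>90; v,u=np.nonzero(D[285:360,205:330]); print("lid/lifter area changed px",len(v),(v.min()+285,v.max()+285,u.min()+205,u.max()+205) if len(v) else "")
p,d,K,T=snap("side"); P=pts(d,K,T); x,y,z=np.moveaxis(P,-1,0); hsv=cv2.cvtColor(p,cv2.COLOR_RGB2HSV)
m=(np.abs(x-.51)<.08)&(np.abs(y+.27)<.12)&(z>.045)&(z<.2); print("lifter",m.sum(),P[m].min(0),P[m].max(0))
E
python3 lid.py
```

```text
time_s: 29.1
tool_pos: [0.4607, -0.2983, 0.2668]
eef_rot: [0.0, 0.702, 0.712, 0.0]
force: [0.1, 0.5, -0.4]
opening: 0.0942
gripper_force: 0.0
lid/lifter area changed px 853 (np.int64(285), np.int64(338), np.int64(262), np.int64(329))
lifter 232 [ 0.44593468 -0.33584113  0.04549009] [ 0.49081132 -0.21938826  0.06809982]
29.2 [ 0.46071436 -0.29833445  0.26685935] [-0.74977129  0.01944243  0.25040599]
top 0
side 2630 ztop 0.02710311781029262 circle (0.4576628804206848, -0.30140936374664307) 0.07081928104162216 slope [0.00287958 0.01459108]
```

Run:
```python
from h import *
p1=viewer.snapshot("side")[0].astype(int)
for _ in range(6): p,d,K,T=snap("side")
print("moving px",(np.abs(p-p1).sum(2)[250:380]>90).sum())
P=pts(d,K,T); x,y,z=np.moveaxis(P,-1,0); h,s,V=[c.astype(int) for c in cv2.split(cv2.cvtColor(p,cv2.COLOR_RGB2HSV))]
R=(np.hypot(x-.46,y+.298)<.15)&(z>.03)
for n,m in dict(brass=R&(h>10)&(h<28)&(s>110)&(V>90),grip=(np.hypot(x-.46,y+.298)<.18)&(z>.012)&(h<14)&(s>90)&(V<130),steel=R&(s<70)).items(): print(n,m.sum(),P[m].mean(0).round(3) if m.any() else "",P[m].min(0).round(3),P[m].max(0).round(3))
m=R&(s<80)&(z>.03)
for r in range(280,345):
    k=np.nonzero(m[r])[0]
    if len(k): print(r,[(int(c),int(z[r,c]*1000)) for c in k][::2])
```

```text
moving px 0
brass 348 [ 0.464 -0.29   0.341] [ 0.398 -0.332  0.03 ] [ 0.535 -0.189  0.433]
grip 245 [ 0.519 -0.225  0.081] [ 0.388 -0.368  0.012] [ 0.549 -0.171  0.591]
steel 7379 [ 0.46  -0.316  0.434] [ 0.373 -0.341  0.03 ] [ 0.55  -0.208  0.62 ]
280 [(265, 42), (267, 41)]
281 [(265, 41), (267, 43), (269, 43), (273, 35), (275, 35)]
282 [(265, 39), (267, 41), (269, 41), (271, 41), (273, 39), (275, 34), (277, 36)]
283 [(265, 33), (267, 39), (269, 41), (271, 43), (273, 39), (275, 35), (277, 33)]
284 [(264, 32), (266, 35), (268, 36), (270, 40), (272, 41), (274, 44), (276, 34), (278, 30)]
285 [(264, 31), (266, 34), (268, 35), (270, 35), (272, 39), (274, 43), (276, 42), (278, 30)]
286 [(265, 30), (267, 32), (269, 34), (271, 35), (273, 36), (275, 39), (277, 44)]
287 [(268, 34), (270, 35), (272, 34), (274, 37), (276, 40)]
288 [(267, 37), (269, 35), (271, 33), (273, 35), (275, 37), (277, 37)]
289 [(266, 40), (268, 35), (270, 33), (272, 30), (274, 32), (276, 35)]
290 [(264, 37), (266, 39), (268, 36), (270, 32), (274, 32), (276, 31)]
291 [(256, 56), (259, 59), (263, 41), (265, 38), (267, 35),
[... 1072 characters left out ...]
), (247, 45), (249, 55), (251, 57)]
311 [(244, 47), (246, 45), (248, 40), (250, 56)]
312 [(244, 43), (246, 41), (248, 35), (250, 57)]
313 [(249, 58), (251, 56)]
314 [(249, 57), (251, 56)]
315 [(249, 57), (251, 56)]
316 [(249, 56), (251, 57)]
317 [(249, 58), (251, 57)]
318 [(249, 55), (251, 55)]
319 [(249, 55), (251, 56)]
320 [(249, 54), (251, 55)]
321 [(249, 54), (251, 54)]
322 [(249, 50), (251, 53)]
323 [(249, 51), (251, 52)]
324 [(249, 51), (251, 50)]
325 [(249, 47), (251, 49)]
326 [(249, 45), (251, 46)]
327 [(249, 44), (251, 46)]
328 [(249, 41), (251, 42)]
329 [(249, 37), (251, 40)]
330 [(248, 30), (250, 36), (252, 34)]
331 [(250, 33), (252, 30)]
332 [(250, 31), (254, 30)]
333 [(252, 31)]
```

```bash
python3 -c "
from workcell import arm; print(arm.finish_job())"
```

```text
the job is handed in; nothing more can be done
None
```

I lifted the lid off with the lifter and set it down flat, within about 5 mm of the trivet's middle; the lifter is released and still hooked on the loop. The job was handed in at about 30 s with no verdict returned, and I last saw the latch shut just before withdrawing the gripper.

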